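# Load a receipt pad into the stack cutter

## Task

Get the yellow receipt pad ready for cutting: push it square against the stack cutter's side lay (the steel fence on the left of the bed, seen from the robot) and slide it flat under the raised clamp, fully home against the back gauge, then take your hand away. Only push the pad with your fingers, never lift or tip it; do not touch the knife or its carrier, and leave the stapler, glue bottle, stamp and pen mug where they are.

Things in the scene. Friction and masses are not known exactly. Their poses are not given: they have to be found in the camera images.
- cutter: Desktop stack cutter, fixed, cream base. Origin: at table level, below the middle of the front (robot-side) face of the knife beam. x points to the machine's back, away from the robot, y left along the beam, z up. Its flat steel bed is 50 mm above the table, x = -260 to 300 mm, 330 mm wide between two side lays. The beam bridges the bed from x = 0 to 87 mm, top 162 mm above the table.
- left_lay (a point): Point on the inner face of the left side lay, at bed level, 130 mm in front of the beam; axes as the cutter's (cutter x = -130, y = 165, z = 50 mm). The lay is a straight steel fence parallel to the cutter's x, along almost the whole bed and on under the beam, 26 mm high, 8 mm thick. A like fence stands on the right at y = -165 mm.
- clamp (a point): Middle of the lower front edge of the green clamp bar, which is raised and does not move: a bridge 24 mm above the bed, over its full width, from this edge 58 mm to the back (cutter x = 14 to 72 mm).
- handwheel (a point): Top centre of the black clamp handwheel, 102 mm across, on the middle of the beam, 188 mm above the table. The beam's cheeks stand at cutter y = +/-180 to 222 mm, x = 0 to 95 mm; the raised knife lever stands at the right end, y about -240 mm, leaning to the back, up to 360 mm above the table.
- knife: The steel knife and its dark carrier plate, fixed at the front of the beam over the whole bed width; same origin and axes as the cutter. It fills x = -2 to 11 mm, from 29 mm to 98 mm above the bed. Must not be touched.
- back_gauge: Aluminium back gauge bar behind the clamp, fixed (already set), standing on the bed across it: 310 mm wide along y, 18 mm thick, 40 mm high. Origin: on the bed, in the middle of its front face, which is the stop for the pad. Axes parallel to the cutter's; it stands 95 to 125 mm behind the beam's front face.
- pad: Loose glued receipt pad, a rigid block 170 mm long (its x), 110 mm wide (its y), 20 mm thick, 0.2 to 0.4 kg, yellow cover, dark red spine at its +x end. Origin: centre of its underside. It starts flat on the bed in front of the beam, spine towards the beam, a little askew, clear of the left lay. It slides with 1 to 5 N. When home, its near end still sticks out 45 to 75 mm in front of the beam.
- stapler: Loose blue and black stapler, 125 mm long along its x, 34 mm wide, 41 mm high, lying on the right part of the bed. Origin: centre of its underside. Leave alone.
- glue: Loose white glue bottle with yellow cap, 44 mm diameter, 115 mm high, on the table. Origin: centre of its underside. Leave alone.
- stamp: Loose wooden rubber stamp, foot 36 x 60 mm, 77 mm high, on the table. Origin: centre of its underside. Leave alone.
- pen_mug: Loose blue mug with pens, 74 mm diameter, 95 mm high (pens to 150 mm), on the table. Origin: centre of its underside. Leave alone.
There are look-alikes about, which are no part of the job. Of the things that look like the pad, the smaller one is meant.

How it is judged:
By the outcome, as a careful person would: the job done as asked, in the order asked, and still so for the second after the job is handed in, with the robot touching nothing.
It also fails if it takes over 53 s, if anything falls off the work surface, if the arm or the gripper's body presses on something with over 40 N, if the wrist force passes 120 N, or if a joint passes its speed limit or range.

## Robot

A 6-joint arm with a two-finger parallel gripper is mounted at the origin on the work surface. World frame = base frame: x ahead of the robot, y to its left, z up, the work surface at z = 0. Lengths are in mm, angles in rad, forces in N, time in s.
With the tool pointing down it reaches from about 375 to 925 mm from the base axis. Payload 5.7 kg.
Tool frame: the origin (TCP) lies midway between the tips of the shut fingers; the grasp point (between the pads) lies 19 mm behind it (r.grasp_offset is the distance from the TCP to the grasp point, in mm); z points along the fingers, y is the line along which they close (so a half turn about z gives the same grasp; the last joint's range is limited). The gripper opens to 85 mm and grips with 20 to 120 N. Pads are 22 mm wide; open, the fingers measure 114 mm over their backs; the gripper's body (76 mm by 85 mm) begins 54 mm behind the grasp point. The pads swing forward as they close: fully open they stand 13 mm farther back than shut.
Start: joints at [1.212, 0.359, 1.51, -0, 1.272, -0.115], TCP at [144.83, 582.226, 231.267] pointing down, gripper open.
Joint ranges: [-2.97, 2.97], [-1.01, 2.36], [0.21, 2.38], [-0.96, 4.11], [0.2, 2.71], [-2.98, 2.98]. Speed limits (rad/s): [2.39, 2.39, 3.14, 3.14, 3.14, 3.14].

## Interface

Orientations are given as a unit quaternion [w, x, y, z].
In Python, from plant import r, eyes gives the robot as it stands. The module is installed in compiled form; this text tells all that it offers.
- The arm moves only by the tool move_arm, never from a script. Its argument "moves" is a list of rows, each a list of 7 numbers: the shift along the world's x, y, z in cm, then the turn, a rotation vector about the world's x, y, z in rad, then the closure, from 0 (fully open) to 1 (shut). A call has 1 to 5 rows; each row shifts and turns the commanded pose from where the row before left it; what a row does not reach is not made up. A row lasts 1/12 s, in which the tool goes at most 41.7 mm and 7.16 degrees, less where a joint would pass 70% of its speed; a pose out of reach is approached as far as the arm can. A call with a gripper value outside its range is refused whole. The fingers move at their own pace and stop on an object; "squeeze" is the grip in N (left out, the last holds). Time passes only in rows, so rows that do not move let the fingers close. It gives the time, the measured TCP pose, the force, the opening and the grip force at its end, in the units of the state.
- r.get_obs(): the state, without advancing time (a new reading comes with each control period).
- eyes.get_image(name): name is "side" or "top" or "wrist"; returns (picture, depth): 400x640x3 uint8, red, green, blue; 400x640 float32, mm along the optical axis (not along the pixel's ray), 0 where there is no reading.
- eyes.get_calibration(name): a dict with "vfov" (degrees; the focal length in pixels is half the picture's height over the tangent of half this angle, whatever the lens; pixels are square), "cx", "cy" (the principal point, pixels), "k1" (the pictures are not rectified: a ray, as slopes to the right and down, at radius r is drawn at 1 + k1 r^2 times it, then the intrinsics apply), "eye" and "orientation" of the camera in the world; the wrist camera has in their place "mount" (4x4, takes a point from camera to tool coordinates, whose origin is the TCP and whose axes are the flange's). Camera axes: x right, y down, z forward; pixel columns grow to the right and rows downward; lengths in mm; the calibration is good to about 2 mm. A picture is of the moment at which its call begins: read the wrist's pose just before it. get_calibration takes no time and is no camera call.
- r.finish_job(): hands the job in; it is judged then, once.
The state is a dict: "time": time; "joint_positions": joint angles; "joint_velocities": joint speeds; "joint_efforts": joint torques, N m; "tcp_pos": TCP position; "tcp_rot": TCP orientation; "force": force on the tool from outside, world axes, zero at the start; "wrist_torque": the same for the moment, N m; "grip_width": opening from 0.0 (shut) to 1.0 (fully open); "grasp_force": force on a finger pad.
Only numpy, scipy, OpenCV 4.12 (cv2) and the standard library are available. Lean on these libraries where they do the work, as an engineer would, in place of code of your own. Each camera call takes 0.05 s, during which the arm holds its last target. There are 200 camera calls.

## Working session

There is one attempt and no reset: what is moved stays moved. The work goes in short steps, Python scripts to look and compute and a tool call to move; the robot and the scene stay as the last step left them, time stands still between calls to the robot, and variables do not carry over. Pictures are saved under pics/ and viewed, at most 10 in all, crops included, and the job is handed in when it is done.

Besides the shell and the picture viewer there is one more tool, called after "Call:" as name([rows], argument=value, ...), one row to a line, values as JSON. move_arm: Moves the arm, as the interface text tells. Its arguments: {"type":"object","properties":{"moves":{"type":"array"},"squeeze":{"type":"number"}},"required":["moves"]}

```bash
mkdir -p pics
cat > h.py <<'E'
import numpy as np, cv2
from scipy.spatial.transform import Rotation as R
from plant import r, eyes
def q2R(q): return R.from_quat([q[1],q[2],q[3],q[0]]).as_matrix()
def cam(n,obs=None):
    c=eyes.get_calibration(n)
    if n=="wrist":
        M=np.array(c["mount"]); T=np.eye(4); T[:3,:3]=q2R(obs["tcp_rot"]); T[:3,3]=obs["tcp_pos"]; W=T@M
        return c,W[:3,:3],W[:3,3]
    o=np.array(c["orientation"],float); return c,(q2R(o) if o.size==4 else o.reshape(3,3)),np.array(c["eye"])
def rays(c,uv):
    f=200/np.tan(np.radians(c["vfov"])/2); K=np.array([[f,0,c["cx"]],[0,f,c["cy"]],[0,0,1]])
    p=cv2.undistortPointsIter(np.array(uv,float).reshape(-1,1,2),K,np.array([c["k1"],0,0,0,0]),None,None,(3,100,1e-9)).reshape(-1,2)
    return np.c_[p,np.ones(len(p))]
def atz(C,uv,z):
    c,Rm,e=C; d=rays(c,uv)@Rm.T; return e+d*((z-e[2])/d[:,2])[:,None]
def atdepth(C,uv,D):
    c,Rm,e=C; d=rays(c,uv); z=np.array([D[int(v),int(u)] for u,v in uv]); return e+(d*z[:,None])@Rm.T
E
python3 - <<'E'
from h import *
for n in ("side","top"):
    im,D=eyes.get_image(n); np.savez(f"pics/{n}0.npz",im=im,D=D); cv2.imwrite(f"pics/{n}0.png",im[:,:,::-1])
    print(n,eyes.get_calibration(n))
E
```

```text
side {'vfov': 57.645427106052786, 'cx': 319.3931358782121, 'cy': 202.52420949267972, 'k1': -0.03493275333588453, 'eye': array([346.31574177, 581.39568871, 845.60202673]), 'orientation': array([ 0.04296652, -0.11349811,  0.93195146, -0.34167021])}
top {'vfov': 48.804685671743805, 'cx': 318.81115160434047, 'cy': 191.55760765714467, 'k1': -0.12608284172492434, 'eye': array([ 420.84900304,  -16.3661961 , 1483.43089082]), 'orientation': array([-0.01864298,  0.70905915, -0.70462525,  0.0197691 ])}
```

View pics/top0.png

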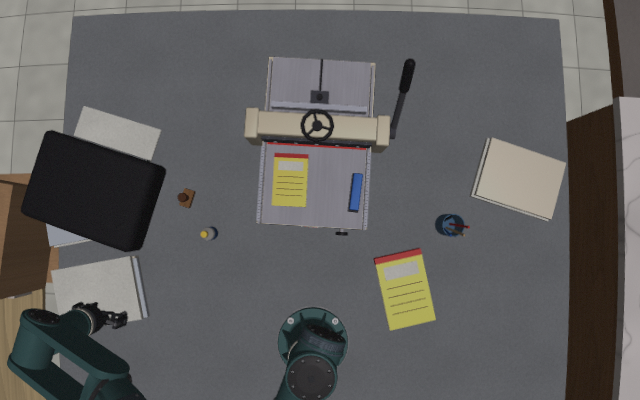

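View pics/side0.png

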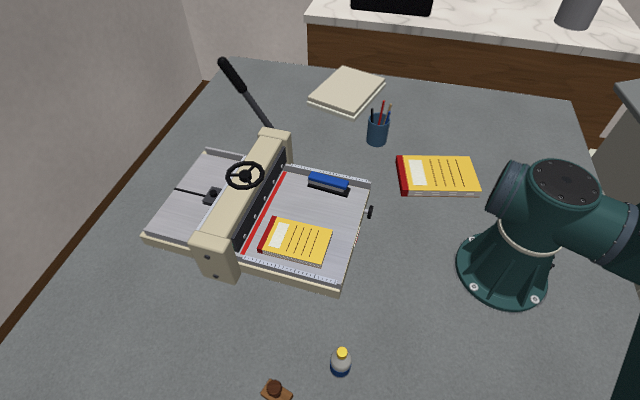

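The top view shows two yellow pads. One lies on the bed at about (290,180), and a bigger one lies on the table at (405,288). The pad on the bed is smaller and matches the description, so I'll confirm it in an enlarged crop.

Run:
```python
from h import *
d=np.load("pics/top0.npz"); im=d["im"]
c=cv2.resize(im[95:240,240:400],None,fx=4,fy=4,interpolation=cv2.INTER_CUBIC)
cv2.imwrite("pics/crop1.png",c[:,:,::-1])
```

```text
(no output)
```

View pics/crop1.png

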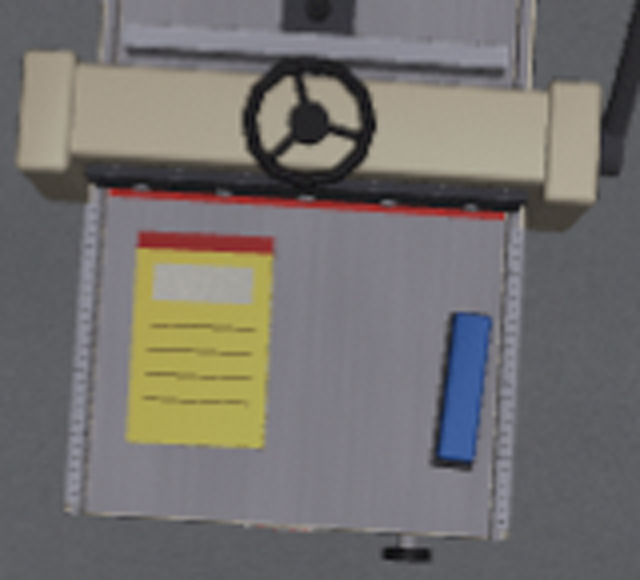

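The crop confirms the pad: spine towards the beam, corners at crop (137,233), (273,237), (264,448) and (127,441), stapler to its right. Next I'll work out poses.

Run:
```python
from h import *
C=cam("top"); np.set_printoptions(precision=1,suppress=True)
f=lambda L:[(u/4+240-.4,v/4+95-.4) for u,v in L]
p=atz(C,f([(137,233),(273,237),(264,448),(127,441)]),70)
print("pad",p, p.mean(0)); 
for a,b in((0,1),(1,2),(2,3),(3,0)): d=p[b]-p[a]; print(np.hypot(*d[:2]),np.degrees(np.arctan2(d[1],d[0])))
def seg(n,L,z):
    q=atz(C,f(L),z); d=q[1]-q[0]; print(n,q[:,:2].ravel(),np.hypot(*d[:2]),np.degrees(np.arctan2(d[1],d[0])))
seg("leftlay bed",[(84,512),(104,190)],50)
seg("leftlay outer top",[(66,512),(90,190)],76)
seg("right inner bed",[(492,536),(507,215)],50)
seg("right outer top",[(508,538),(524,212)],76)
seg("cheek front top L-R",[(20,166),(600,201)],162)
seg("bed front edge",[(66,513),(508,539)],50)
seg("gauge front top",[(125,53),(503,72)],90)
d=np.load("pics/top0.npz")["D"]
for uv in f([(200,350),(300,400),(320,130),(310,90),(465,390)]): print(atdepth(C,[uv],d))
```

```text
pad [[622.1 127.8  70. ]
 [619.4  17.8  70. ]
 [449.2  23.7  70. ]
 [454.  133.7  70. ]] [536.2  75.7  70. ]
110.02542639329728 -91.40605410664735
170.37204006091008 178.01666353573668
110.14500368025195 87.46952893311064
168.21175124519735 -2.0242581560478525
leftlay bed [396.5 170.3 660.5 157.5] 264.31273355338453 -2.77020541578277
leftlay outer top [396.8 181.3 656.1 165.7] 259.77835300473265 -3.4516021649601276
right inner bed [ 379.2 -161.4  641.9 -173.6] 262.96612378950954 -2.6543669643234695
right outer top [ 378.4 -171.6  640.4 -184.5] 262.3497666110273 -2.8209037044661827
cheek front top L-R [ 660.1  208.3  636.  -232.2] 441.14603703277 -93.12513324434244
bed front edge [ 395.6  185.   376.8 -174.5] 359.9352433840841 -92.98855884813794
gauge front top [ 765.4  137.7  751.8 -166.4] 304.3474157125611 -92.56014859137643
[[528.   76.1  64.3]]
[[488.9  -4.8  49. ]]
[[683.6 -19.4 186.6]]
[[718.7 -11.6 165.3]]
[[ 495.6 -135.7   90.1]]
```

Run:
```python
from h import *
o=r.get_obs(); print(o["time"],o["tcp_pos"],o["force"],o["grip_width"]); print(q2R(o["tcp_rot"]).round(3))
```

```text
0.1 [144.63853414 581.68974419 230.54287468] [0.15879383 0.05868215 0.34211247] 0.9997901954985494
[[-0.97   0.241 -0.001]
 [ 0.241  0.97  -0.002]
 [ 0.    -0.002 -1.   ]]
```

Call:
move_arm([
  [2,-3,0,0,0,0.1,1],
  [2,-3,0,0,0,0.094,1],
  [2,-3,0,0,0,0,1],
  [2,-3,0,0,0,0,1],
  [2,-3,0,0,0,0,1],
])

```text
time: 0.52
tcp_pos: [245.1, 430.5, 230.9]
tcp_rot: [-0.0, 0.025, 1.0, -0.0]
force: [1.1, 0.3, 0.4]
grip_width: 0.3
grasp_force: 0.0
```

Call:
move_arm([
  [2,-3,0,0,0,0,1],
  [2,-3,0,0,0,0,1],
  [2,-3,0,0,0,0,1],
  [2,-3,0,0,0,0,1],
  [2,-3,0,0,0,0,1],
])

```text
time: 0.93
tcp_pos: [345.2, 280.6, 231.1]
tcp_rot: [-0.0, 0.025, 1.0, -0.0]
force: [0.2, 1.1, 0.2]
grip_width: -0.001
grasp_force: 0.0
```

Call:
move_arm([
  [2,-3,0,0,0,0,1],
  [2,-3,0,0,0,0,1],
  [2,-3,0,0,0,0,1],
  [2,-3,0,0,0,0,1],
  [2,-3,0,0,0,0,1],
])

```text
time: 1.35
tcp_pos: [445.2, 130.5, 231.1]
tcp_rot: [-0.0, 0.025, 1.0, -0.0]
force: [-0.2, 0.3, 0.2]
grip_width: -0.001
grasp_force: 0.0
```

Call:
move_arm([
  [2,-3,0,0,0,0,1],
  [2,-3,0,0,0,0,1],
  [2,-3,0,0,0,0,1],
  [2,-3,0,0,0,0,1],
  [1,-2,0,0,0,0,1],
])

```text
time: 1.77
tcp_pos: [536.9, -10.8, 231.1]
tcp_rot: [0.001, 0.026, 1.0, -0.001]
force: [1.2, -0.2, -0.3]
grip_width: 0.0
grasp_force: 0.0
```

Call:
move_arm([
  [0,0,-4,0,0,0,1],
  [0,0,-4,0,0,0,1],
  [0,0,-4,0,0,0,1],
  [0,0,-3.5,0,0,0,1],
  [0,0,-2,0,0,0,1],
])

```text
time: 2.18
tcp_pos: [531.9, -7.6, 52.4]
tcp_rot: [-0.003, 0.025, 1.0, 0.0]
force: [-0.7, -0.7, -1.0]
grip_width: 0.004
grasp_force: 0.0
```

Call:
move_arm([
  [0,0.3,0,0,0,0,1],
  [0,0.3,0,0,0,0,1],
  [0,0.3,0,0,0,0,1],
  [0,0.3,0,0,0,0,1],
  [0,0.3,0,0,0,0,1],
])

```text
time: 2.6
tcp_pos: [535.9, 7.6, 57.8]
tcp_rot: [0.001, 0.025, 1.0, -0.0]
force: [0.9, -0.3, 0.5]
grip_width: 0.001
grasp_force: 0.0
```

Call:
move_arm([
  [0,0.3,0,0,0,0,1],
  [0,0.3,0,0,0,0,1],
  [0,0.3,0,0,0,0,1],
  [0,0.3,0,0,0,0,1],
  [0,0.3,0,0,0,0,1],
])

```text
time: 3.02
tcp_pos: [536.2, 21.4, 57.6]
tcp_rot: [0.001, 0.025, 1.0, -0.001]
force: [-0.1, -6.4, 5.5]
grip_width: -0.001
grasp_force: 3.3
```

Call:
move_arm([
  [0,0.3,0,0,0,0,1],
  [0,0.2,0,0,0,0,1],
  [0,0.2,0,0,0,0,1],
  [0,0.2,0,0,0,0,1],
  [0,0.1,0,0,0,0,1],
])

```text
time: 3.43
tcp_pos: [536.2, 31.5, 57.6]
tcp_rot: [0.001, 0.024, 1.0, -0.001]
force: [0.4, -7.0, 6.4]
grip_width: 0.005
grasp_force: 3.3
```

Run:
```python
from h import *
o=r.get_obs(); im,D=eyes.get_image("wrist"); im2,D2=eyes.get_image("side")
print(o["force"],o["tcp_pos"])
c=cv2.resize(im2[170:310,190:390],(800,560),interpolation=cv2.INTER_CUBIC)
cv2.imwrite("pics/w1.png",cv2.resize(im,(640,400))[:,:,::-1]); cv2.imwrite("pics/s1.png",c[:,:,::-1])
```

```text
[ 0.39698291 -6.97095364  6.41034321] [536.16154284  31.46939968  57.58711318]
```

View pics/w1.png

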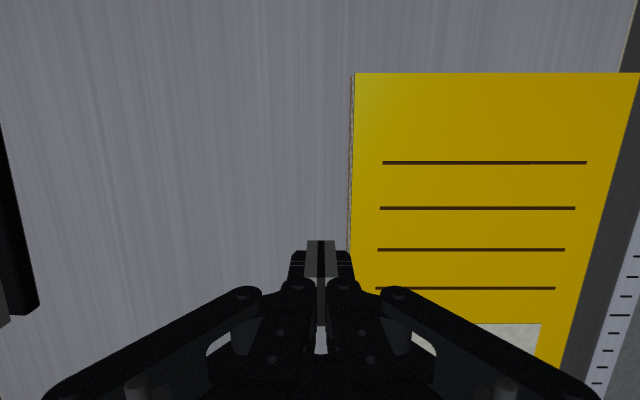

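View pics/s1.png

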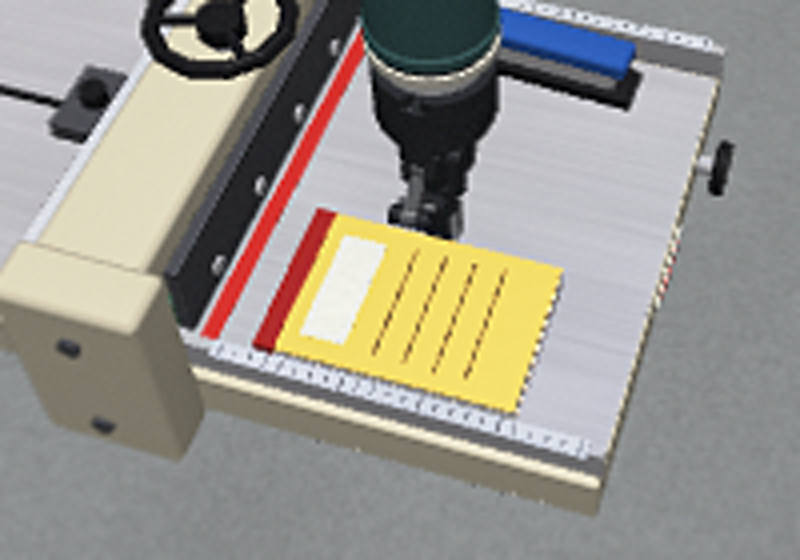

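The pad lies flat at the fingertip, its edge at column 350 of the wrist view. A small gap to the lay remains, so I'll keep pushing.

Call:
move_arm([
  [0,0.2,0,0,0,0,1],
  [0,0.2,0,0,0,0,1],
  [0,0.2,0,0,0,0,1],
  [0,0.1,0,0,0,0,1],
])

```text
time: 3.87
tcp_pos: [536.1, 38.5, 57.5]
tcp_rot: [0.001, 0.025, 1.0, -0.001]
force: [0.1, -6.5, 5.6]
grip_width: 0.0
grasp_force: 3.2
```

Call:
move_arm([
  [0,0.1,0,0,0,0,1],
  [0,0.1,0,0,0,0,1],
  [0,0.1,0,0,0,0,1],
])

```text
time: 4.12
tcp_pos: [535.8, 40.2, 57.5]
tcp_rot: [0.001, 0.024, 1.0, -0.002]
force: [-1.3, -15.5, 5.8]
grip_width: 0.003
grasp_force: 8.0
```

Call:
move_arm([
  [0,0.1,0,0,0,0,1],
  [0,0,0,0,0,0,1],
  [0,0,0,0,0,0,1],
])

```text
time: 4.37
tcp_pos: [535.8, 40.2, 57.6]
tcp_rot: [0.001, 0.024, 1.0, -0.003]
force: [-1.9, -16.5, 6.2]
grip_width: 0.001
grasp_force: 8.3
```

Run:
```python
from h import *
o=r.get_obs(); im,D=eyes.get_image("wrist"); np.savez("pics/w2.npz",im=im,D=D)
print(o["force"],o["tcp_pos"]); np.set_printoptions(precision=1,suppress=True)
C=cam("wrist",o)
# yellow right-hand edge & lay top edge per row -> world
hsv=cv2.cvtColor(im,cv2.COLOR_RGB2HSV); m=cv2.inRange(hsv,(18,150,80),(35,255,255))
for v in (100,140,180,220,260):
    c=np.where(m[v])[0]; P=atz(C,[(c[0],v),(c[-1]+1,v)],70); print(v,c[0],c[-1],P[:,:2].ravel())
im2=im.copy(); cv2.imwrite("pics/w2.png",im2[:,:,::-1])
```

```text
[ -1.90198336 -16.53059793   6.19889782] [535.84587594  40.2264496   57.57754131]
100 355 634 [460.8  57.9 466.1 167.4]
140 353 623 [476.3  56.9 481.5 166.7]
180 352 611 [493.   56.1 498.2 165.5]
220 350 600 [511.1  54.9 516.2 164.7]
260 351 588 [530.7  55.  535.6 163.4]
```

View pics/w2.png

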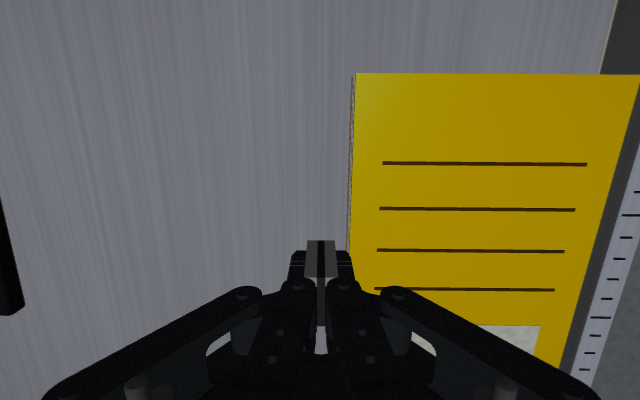

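The pad's left edge now runs along the lay, from (634,100) to (588,260), with about 16 N of contact force. I'll retreat and go behind the near end.

Call:
move_arm([
  [0,-1.5,0,0,0,0,1],
  [0,-1.5,0,0,0,0,1],
  [0,0,3,0,0,0,1],
  [0,0,3,0,0,0,1],
  [-2,0,2,0,0,0,0.5],
])

```text
time: 4.83
tcp_pos: [519.8, 12.8, 139.3]
tcp_rot: [0.004, 0.025, 1.0, -0.0]
force: [1.6, -0.8, 0.8]
grip_width: 0.128
grasp_force: 0.0
```

Call:
move_arm([
  [-2,2,0,0,0,0,0.5],
  [-2,2,0,0,0,0,0.5],
  [-2,2,0,0,0,0,0.5],
  [-2,2,0,0,0,0,0.5],
  [-2,2,0,0,0,0,0.5],
])

```text
time: 5.25
tcp_pos: [413.7, 114.3, 136.8]
tcp_rot: [0.0, 0.025, 1.0, 0.0]
force: [0.0, 0.2, 0.4]
grip_width: 0.503
grasp_force: 0.0
```

Call:
move_arm([
  [0,0.3,0,0,0,0,0.5],
  [0,0,0,0,0,0,0.5],
  [0,0,0,0,0,0,0.5],
])

```text
time: 5.5
tcp_pos: [415.7, 116.5, 136.8]
tcp_rot: [0.001, 0.024, 1.0, 0.0]
force: [0.5, -0.4, -0.0]
grip_width: 0.499
grasp_force: 0.0
```

Run:
```python
from h import *
o=r.get_obs(); im,D=eyes.get_image("wrist"); it,Dt=eyes.get_image("top"); np.savez("pics/t3.npz",it)
print(o["force"],o["tcp_pos"],o["grip_width"])
a=im; b=cv2.resize(it[95:240,240:400],None,fx=2.7,fy=2.7,interpolation=cv2.INTER_CUBIC)
cv2.imwrite("pics/w3.png",np.vstack([cv2.resize(a,(432,270)),b])[:,:,::-1] if b.shape[1]==432 else a)
```

```text
[ 0.49860823 -0.44317536 -0.00874993] [415.68395285 116.48937347 136.7976907 ] 0.4994709421185824
```

View pics/w3.png

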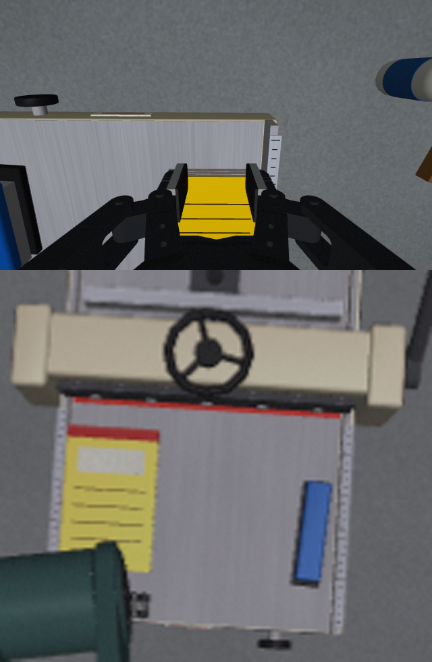

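The pad lies along the lay with a parallel edge. The fingers are half open and stand behind its near end. I'll descend and push.

Call:
move_arm([
  [0,-0.3,-2.5,0,0,0,0.5],
  [0,0,-2.5,0,0,0,0.5],
  [0,0,-1.8,0,0,0,0.5],
  [0,0,-0.8,0,0,0,0.5],
  [0,0,-0.5,0,0,0,0.5],
])

```text
time: 6.02
tcp_pos: [414.9, 112.6, 54.2]
tcp_rot: [-0.001, 0.026, 1.0, -0.0]
force: [-0.7, 0.4, 0.8]
grip_width: 0.498
grasp_force: 0.0
```

Call:
move_arm([
  [0.5,0,0,0,0,0,0.5],
  [0.5,0,0,0,0,0,0.5],
  [0.5,0,0,0,0,0,0.5],
  [0.4,0,0,0,0,0,0.5],
  [0.4,0,0,0,0,0,0.5],
])

```text
time: 6.43
tcp_pos: [439.3, 113.3, 56.0]
tcp_rot: [0.001, 0.025, 1.0, 0.0]
force: [0.4, -0.5, -0.5]
grip_width: 0.5
grasp_force: 0.0
```

Call:
move_arm([
  [0.4,0,0,0,0,0,0.5],
  [0.4,0,0,0,0,0,0.5],
  [0.4,0,0,0,0,0,0.5],
  [0.4,0,0,0,0,0,0.5],
  [0.4,0,0,0,0,0,0.5],
])

```text
time: 6.85
tcp_pos: [453.1, 112.7, 54.8]
tcp_rot: [-0.004, 0.025, 1.0, -0.001]
force: [-10.2, -2.1, 7.6]
grip_width: 0.506
grasp_force: 4.5
```

Call:
move_arm([
  [0.5,-0.02,0,0,0,0,0.5],
  [0.5,-0.02,0,0,0,0,0.5],
  [0.5,-0.02,0,0,0,0,0.5],
  [0.5,-0.02,0,0,0,0,0.5],
  [0.5,-0.02,0,0,0,0,0.5],
])

```text
time: 7.27
tcp_pos: [477.1, 111.5, 54.6]
tcp_rot: [-0.005, 0.025, 1.0, -0.001]
force: [-12.4, -2.3, 11.0]
grip_width: 0.5
grasp_force: 6.0
```

Call:
move_arm([
  [0.5,-0.02,0,0,0,0,0.5],
  [0.5,-0.02,0,0,0,0,0.5],
  [0.5,-0.02,0,0,0,0,0.5],
  [0.5,-0.02,0,0,0,0,0.5],
  [0.5,-0.02,0,0,0,0,0.5],
])

```text
time: 7.68
tcp_pos: [501.3, 110.3, 54.4]
tcp_rot: [-0.006, 0.025, 1.0, -0.001]
force: [-13.2, -4.4, 11.4]
grip_width: 0.498
grasp_force: 6.7
```

Run:
```python
from h import *
o=r.get_obs(); im,D=eyes.get_image("wrist"); it,Dt=eyes.get_image("side")
print(o["force"],o["tcp_pos"],o["grip_width"])
cv2.imwrite("pics/w4.png",np.vstack([cv2.resize(im,(480,300)),cv2.resize(it[170:295,190:390],(480,300),interpolation=cv2.INTER_CUBIC)])[:,:,::-1])
```

```text
[-13.18341739  -4.40114704  11.43223002] [501.34040796 110.25298005  54.43885337] 0.4977878018226587
```

View pics/w4.png

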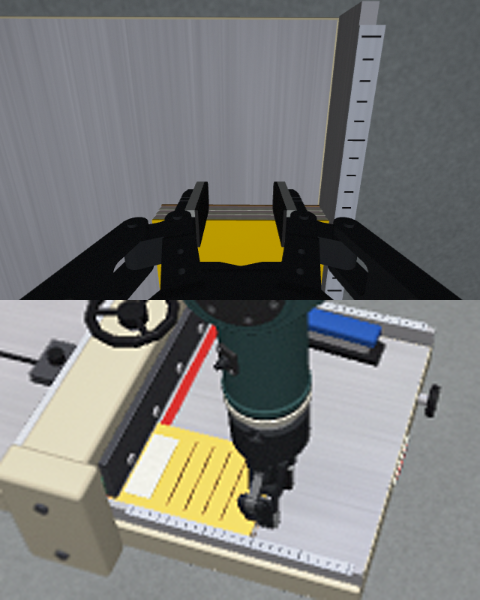

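The pad sits along the lay and its spine is passing under the knife. I'll continue.

Call:
move_arm([
  [0.5,-0.02,0,0,0,0,0.5],
  [0.5,-0.02,0,0,0,0,0.5],
  [0.5,-0.02,0,0,0,0,0.5],
  [0.5,-0.02,0,0,0,0,0.5],
  [0.5,-0.02,0,0,0,0,0.5],
])

```text
time: 8.2
tcp_pos: [527.1, 109.2, 54.4]
tcp_rot: [-0.006, 0.025, 1.0, -0.001]
force: [-11.4, -4.6, 8.3]
grip_width: 0.496
grasp_force: 5.8
```

Call:
move_arm([
  [0.5,-0.025,0,0,0,0,0.5],
  [0.5,-0.025,0,0,0,0,0.5],
  [0.5,-0.025,0,0,0,0,0.5],
  [0.5,-0.025,0,0,0,0,0.5],
  [0.5,-0.025,0,0,0,0,0.5],
])

```text
time: 8.62
tcp_pos: [551.8, 107.9, 54.4]
tcp_rot: [-0.006, 0.025, 1.0, -0.001]
force: [-12.0, -3.9, 9.2]
grip_width: 0.503
grasp_force: 6.0
```

Call:
move_arm([
  [0.3,-0.01,0,0,0,0,0.5],
  [0.3,-0.01,0,0,0,0,0.5],
  [0.3,-0.01,0,0,0,0,0.5],
  [0.3,-0.01,0,0,0,0,0.5],
  [0.2,-0.01,0,0,0,0,0.5],
])

```text
time: 9.03
tcp_pos: [565.1, 107.2, 54.4]
tcp_rot: [-0.006, 0.025, 1.0, -0.001]
force: [-13.2, -4.9, 10.5]
grip_width: 0.496
grasp_force: 6.7
```

Call:
move_arm([
  [0.3,-0.01,0,0,0,0,0.5],
  [0.3,-0.01,0,0,0,0,0.5],
  [0.2,-0.01,0,0,0,0,0.5],
  [0.2,-0.01,0,0,0,0,0.5],
])

```text
time: 9.37
tcp_pos: [575.3, 106.7, 54.3]
tcp_rot: [-0.006, 0.025, 1.0, -0.001]
force: [-14.6, -4.1, 10.0]
grip_width: 0.501
grasp_force: 6.6
```

Call:
move_arm([
  [0.15,-0.01,0,0,0,0,0.5],
  [0.15,-0.01,0,0,0,0,0.5],
  [0.15,-0.01,0,0,0,0,0.5],
])

```text
time: 9.62
tcp_pos: [579.7, 106.5, 54.3]
tcp_rot: [-0.006, 0.025, 1.0, -0.001]
force: [-12.3, -5.3, 8.3]
grip_width: 0.502
grasp_force: 6.4
```

Call:
move_arm([
  [0.15,0,0,0,0,0,0.5],
  [0.15,0,0,0,0,0,0.5],
])

```text
time: 9.78
tcp_pos: [582.3, 106.3, 54.3]
tcp_rot: [-0.007, 0.025, 1.0, -0.001]
force: [-14.2, -5.1, 10.9]
grip_width: 0.499
grasp_force: 7.3
```

Call:
move_arm([
  [0.15,-0.01,0,0,0,0,0.5],
  [0.15,0,0,0,0,0,0.5],
])

```text
time: 9.95
tcp_pos: [585.1, 106.2, 54.3]
tcp_rot: [-0.007, 0.025, 1.0, -0.001]
force: [-15.3, -6.0, 10.9]
grip_width: 0.5
grasp_force: 7.4
```

Call:
move_arm([
  [0.1,-0.01,0,0,0,0,0.5],
  [0.1,0,0,0,0,0,0.5],
])

```text
time: 10.12
tcp_pos: [587.3, 106.1, 54.3]
tcp_rot: [-0.007, 0.025, 1.0, -0.001]
force: [-14.9, -5.9, 10.8]
grip_width: 0.498
grasp_force: 7.3
```

Call:
move_arm([
  [0.1,-0.01,0,0,0,0,0.5],
  [0.1,0,0,0,0,0,0.5],
])

```text
time: 10.28
tcp_pos: [589.1, 106.0, 54.3]
tcp_rot: [-0.007, 0.025, 1.0, -0.002]
force: [-14.8, -6.1, 12.1]
grip_width: 0.501
grasp_force: 7.3
```

Call:
move_arm([
  [0.1,-0.01,0,0,0,0,0.5],
  [0.1,0,0,0,0,0,0.5],
])

```text
time: 10.45
tcp_pos: [591.2, 105.9, 54.3]
tcp_rot: [-0.007, 0.025, 1.0, -0.002]
force: [-15.2, -4.6, 10.8]
grip_width: 0.5
grasp_force: 7.3
```

Call:
move_arm([
  [0.1,-0.01,0,0,0,0,0.5],
  [0.1,0,0,0,0,0,0.5],
])

```text
time: 10.62
tcp_pos: [591.3, 105.9, 54.3]
tcp_rot: [-0.009, 0.025, 1.0, -0.002]
force: [-20.9, -4.6, 16.4]
grip_width: 0.499
grasp_force: 10.4
```

Call:
move_arm([
  [0.1,-0.01,0,0,0,0,0.5],
  [0.1,0,0,0,0,0,0.5],
])

```text
time: 10.78
tcp_pos: [591.3, 105.9, 54.1]
tcp_rot: [-0.01, 0.025, 1.0, -0.002]
force: [-23.9, -4.8, 20.3]
grip_width: 0.496
grasp_force: 12.3
```

The pad stopped at the gauge. I'll back off straight and look.

Call:
move_arm([
  [0,0,0,0,0,0,0.5],
  [-0.3,0,0,0,0,0,0.5],
  [-1,0.05,0,0,0,0,0.5],
  [-2,0.1,0,0,0,0,0.5],
  [-3,0,0,0,0,0,0.5],
])

```text
time: 11.2
tcp_pos: [542.2, 108.8, 55.8]
tcp_rot: [0.003, 0.025, 1.0, 0.0]
force: [0.2, 0.5, -0.1]
grip_width: 0.501
grasp_force: 0.0
```

Call:
move_arm([
  [-3,0,3,0,0,0,0.5],
  [-3,-3,3,0,0,0,1],
  [-2,-3,3,0,0,0,1],
  [0,0,0,0,0,0,1],
])

```text
time: 11.53
tcp_pos: [466.3, 55.6, 138.9]
tcp_rot: [0.001, 0.025, 1.0, -0.001]
force: [0.6, 0.6, -0.1]
grip_width: 0.081
grasp_force: 0.0
```

Run:
```python
from h import *
it,_=eyes.get_image("top"); o=r.get_obs(); iw,_=eyes.get_image("side"); np.savez("pics/t5.npz",it=it,iw=iw)
a=cv2.resize(it[125:185,245:345],(800,480),interpolation=cv2.INTER_CUBIC)
cv2.imwrite("pics/t5.png",a[:,:,::-1])
b=cv2.resize(iw[195:295,190:340],(800,533),interpolation=cv2.INTER_CUBIC)
cv2.imwrite("pics/s5.png",b[:,:,::-1]); print(o["tcp_pos"])
```

```text
[468.23995046  56.72800738 137.8067213 ]
```

View pics/t5.png

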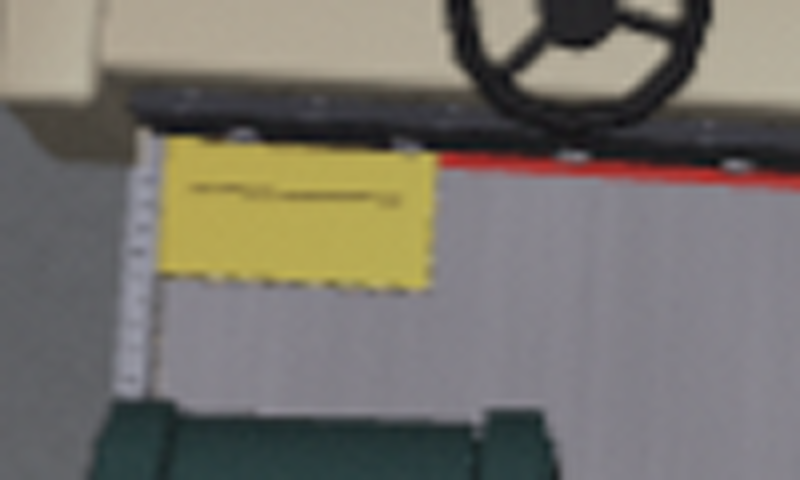

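View pics/s5.png

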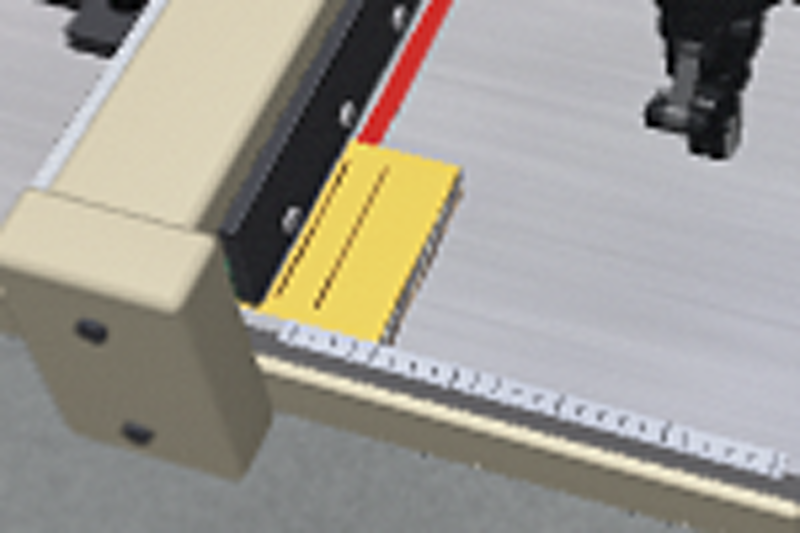

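Run:
```python
from h import *
C=cam("top"); f=lambda L:[(u/8+245-.44,v/8+125-.44) for u,v in L]; np.set_printoptions(precision=1,suppress=True)
p=atz(C,f([(160,273),(430,291),(163,137),(437,152)]),70); print(p)
d=p[1]-p[0]; print(np.degrees(np.arctan2(d[1],d[0])))
a=atz(C,f([(147,400),(163,137)]),76); d=a[1]-a[0]; print("lay top inner",a,np.degrees(np.arctan2(d[1],d[0])))
```

```text
[[603.  157.6  70. ]
 [596.2  48.4  70. ]
 [658.5 157.3  70. ]
 [652.8  46.1  70. ]]
-93.55116541449405
lay top inner [[550.9 161.4  76. ]
 [657.5 156.5  76. ]] -2.5895374626373404
```

The pad is square, against the lay (crop near (380,340)) and stopped on the gauge. It sticks out about 53 mm, within the expected 45–75 mm. The hand is clear, so I'll hand in.

```bash
python3 -c "
from plant import r
print(r.finish_job())"
```

```text
the job is handed in; nothing more can be done
None
```

I pushed the yellow receipt pad against the left side lay and slid it under the raised clamp until it stopped at the back gauge. I then took the hand clear and handed the job in at about 12 s. The last pictures show it square within about 1° and flush with the lay to within about 1.5 mm, roughly the camera's accuracy. I did not check the lay contact again by touch.

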